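# Move the quick-change plate to the empty dock

## Robot

A 6-joint arm with a two-finger parallel gripper is mounted at the origin on a cart in front of the work surface, level with it; the furniture and walls round the work are solid. World frame = base frame: x ahead of the robot, y to its left, z up, the work surface at z = 0. Lengths are in mm, angles in rad, forces in N, time in s.
With the tool pointing down it reaches from about 350 to 975 mm from the base axis. Payload 7.1 kg.
Tool frame: the origin (TCP) lies between the finger pads; the fingertips stand 19 mm ahead of it and the grasp point (between the pads) is the TCP (ctrl.tcp_to_tips is the distance from the TCP to the fingertips, in mm); z points along the fingers, y is the line along which they close (so a half turn about z gives the same grasp; the last joint's range is limited). The gripper opens to 88 mm and grips with 3 to 60 N. Pads are 20 mm wide; open, the fingers measure 115 mm over their backs; the gripper's body (75 mm by 178 mm) begins 61 mm behind the grasp point.
Start: joints at [1.153, 0.423, 1.63, -0, 1.089, -0.019], TCP at [242.663, 575.951, 241.675] pointing down, gripper open.
Joint ranges: [-3, 3], [-0.9, 2.11], [0.09, 2.58], [-1.31, 4.45], [0.11, 2.69], [-2.54, 2.54]. Speed limits (rad/s): [2.39, 2.39, 3.01, 3.14, 3.14, 3.14].

## Interface

Orientations are given as a rotation vector (axis times angle).
In Python, from workcell import status, optics, ctrl gives the robot as it stands. The module is installed in compiled form; this text tells all that it offers.
- The arm moves only by the shell command python3 -m inch 'ROWS'. ROWS is JSON, a list that holds one entry, the list of rows, each a list of 7 numbers: the shift along the tool's x, y, z in mm, then the turn, a rotation vector about the tool's x, y, z in rad, then the opening in per cent of the stroke, from 0 (shut) to 100 (fully open). A call has 1 to 20 rows; each row is the pose to reach, as a shift and turn from the pose commanded when the call began, along the tool's axes at that moment; what a row does not reach only later rows make up. A row lasts 1/10 s, in which the tool goes at most 50 mm and 8.59 degrees, less where a joint would pass 70% of its speed; a pose out of reach is approached as far as the arm can. A call with a gripper value outside its range is refused whole. The fingers move at their own pace and stop on an object; the grip force is fixed at half the most. Time passes only in rows, so rows that repeat a pose let the fingers close. It gives the time, the measured TCP pose, the force, the opening and the grip force at its end, in the units of the state.
- status.get_obs(): the state, without advancing time (a new reading comes with each control period).
- optics.get_image(name): name is "scene" or "top" or "wrist"; returns a dict with "frame" (420x560x3 uint8, red, green, blue), "fx", "fy", "cx", "cy" (pixels), "rvec" (rotation vector, rad) and "tvec" (3), from world to camera coordinates, as OpenCV has them; the wrist camera has in their place "hand_eye" (4x4, takes a point from camera to tool coordinates, whose origin is the TCP and whose axes are the flange's). Camera axes: x right, y down, z forward; pixel columns grow to the right and rows downward; lengths in mm; the calibration is good to about 2 mm. A picture is of the moment at which its call begins: read the wrist's pose just before it. There is no depth.
- ctrl.close_job(): hands the job in; it is judged then, once.
The state is a dict: "t": time; "qpos": joint angles; "qvel": joint speeds; "joint_torque": joint torques, N m; "ee_pos": TCP position; "orientation": TCP orientation; "ft_force": force on the tool from outside, world axes, zero at the start; "moment": the same for the moment, N m; "width": finger opening in mm; "grasp_force": force on a finger pad.
Only numpy, scipy, OpenCV 4.12 (cv2) and the standard library are available. Lean on these libraries where they do the work, as an engineer would, in place of code of your own. Each camera call takes 0.05 s, during which the arm holds its last target. There are 200 camera calls.

## Task

The quick-change plate is locked in one of the two dovetail docks. Press that dock's catch button to release the plate, take it out by its black lug, and slide it into the other, empty dock until the catch clicks and holds it fully home when you let go. Push gently, never ramming the plate against the dock, and leave the other things on the bench where they are.

Things in the scene. Friction and masses are not known exactly. Their poses are not given: they have to be found in the camera images.
- plate: Aluminium dovetail plate 70 x 60 x 14 mm (x, y, z; 46 mm wide on top), 0.25 kg. Origin: centre of underside; +x = leading end, goes in first; greased (friction 0.2). On the middle of its top a black ribbed lug 36 (x) x 20 (y) mm, from 14 to 50 mm above the underside: grasp it across y. A slot in the underside, behind a 10 mm ridge at the leading end, takes the dock's tooth. Two 6 mm pins near the trailing end
- dock_a: Dock holding the plate at the start, fixed; +x = the way a plate slides in. Origin: on the bench, on its middle line. Bed 90 mm wide, x = -105 to 100 mm, top at z = 20. Undercut rails x = -20 to 30 mm (top 29 mm over the bench, 1.5 mm play each side). Behind them a dark head, top at z = 38: stop cheeks, catch, brass sprung plunger that pushes plates out. Locked plate: origin at (0, 0, 20) mm, axes parallel
- dock_b: Empty dock, like dock_a, but its head (cheeks, plunger, catch) is clamped 0 to 12 mm farther along +x, not measured: the plate locks with origin at x = 0 to 12 mm. Push needed: 2 to 7 N on the tooth's ramp, 23 to 15 mm before the lock; from 10 mm before it the plunger, up to 9 N in all. Rigid cheeks stop it hard 2.5 mm past the lock. Let go unlocked, it is pushed back about 10 mm
- apron_a (a point): On dock_a's bed, 70 mm before its origin (-x), axes as the dock's: middle of the open apron before the rails. A plate drawn back until its origin is 60 mm or more before the dock's origin is clear of the rails and can be lifted
- apron_b (a point): The same on dock_b: a plate with its origin here lies flat on the apron, 20 mm above the bench, just before the flared guides (from 34 to 20 mm before the dock's origin, 5 mm wider per side at their mouth), and can be slid in along the dock's +x
- button_a (a point): Middle of the top of dock_a's catch button, a black cap 16 (x) x 22 (y) mm, 48 mm above the bench and 57 mm along +x from the dock's origin, on its middle line; 6 mm gap each side to the cheeks, which are 10 mm lower
- catch_a (a joint): How far dock_a's catch is pressed down, m: 0 up (locking), over 0.006 frees the plate, 0.009 fully down; 2 to 5 N spring. The freed plate pops up to 10 mm back and does not lock again by itself
- thermostat: Bystander: cream thermostat switch, 30 x 46 x 38 mm, standing between the docks; origin under its middle
- cutters: Bystander: side cutters with red grips, 67 x 128 x 13 mm, lying at the right; origin under the middle
- foot: Bystander: grey plastic foot, 35 mm wide, 36 mm high, beyond the docks; origin under its middle
- terminals: Bystander: white terminal strip 22 x 70 x 20 mm, beyond the docks; origin under its middle
Mind the look-alikes: they are no part of the job. Several things have the shape of the plate; the one meant has the colours described above.

How it is judged:
By the outcome, as a careful person would: the job done as asked, in the order asked, and still so for the second after the job is handed in, with the robot touching nothing.
It also fails if it takes over 67 s, if anything falls off the work surface, if the arm or the gripper's body presses on something with over 40 N, if the wrist force passes 120 N, or if a joint passes its speed limit or range.

## Working session

There is one attempt and no reset: what is moved stays moved. The work goes in short steps, Python scripts to look and compute and a shell command to move; the robot and the scene stay as the last step left them, time stands still between calls to the robot, and variables do not carry over. Pictures are saved under pics/ and viewed, at most 10 in all, crops included, and the job is handed in when it is done.

```bash
mkdir -p pics
cat > h.py <<'E'
import cv2,numpy as np
from workcell import status,optics,ctrl
def snap(n,f):
    o=status.get_obs();d=optics.get_image(n);cv2.imwrite('pics/'+f,d['frame'][:,:,::-1]);d['obs']=o;np.save('pics/'+f+'.npy',d,allow_pickle=True);return d
def load(f): return np.load('pics/'+f+'.npy',allow_pickle=True).item()
def cam(d):
    if 'rvec' in d: return cv2.Rodrigues(np.array(d['rvec'],float))[0],np.array(d['tvec'],float).ravel()
    o=d['obs'];Rw=cv2.Rodrigues(np.array(o['orientation'],float))[0];T=np.eye(4);T[:3,:3]=Rw;T[:3,3]=o['ee_pos']
    M=np.linalg.inv(T@np.array(d['hand_eye']));return M[:3,:3],M[:3,3]
def px2w(d,u,v,z):
    R,t=cam(d);r=R.T@np.array([(u-d['cx'])/d['fx'],(v-d['cy'])/d['fy'],1]);c=-R.T@t
    return c+r*(z-c[2])/r[2]
def w2px(d,p):
    R,t=cam(d);q=R@np.array(p,float)+t;return q[0]/q[2]*d['fx']+d['cx'],q[1]/q[2]*d['fy']+d['cy']
def totool(p):  # world point -> shift in current tool axes
    o=status.get_obs();return cv2.Rodrigues(np.array(o['orientation'],float))[0].T@(np.array(p)-o['ee_pos'])
E
python3 - <<'E'
from h import *
a=snap('top','top1.png');b=snap('scene','sc1.png')
o=status.get_obs();print({k:np.round(v,3) for k,v in o.items()})
print(cv2.Rodrigues(np.array(o['orientation']))[0].round(3))
E
```

```text
{'t': np.float64(0.1), 'qpos': array([ 1.153,  0.424,  1.631,  0.   ,  1.089, -0.019]), 'qvel': array([ 0.   , -0.003, -0.003,  0.001,  0.   , -0.   ]), 'joint_torque': array([ 0.0000e+00, -5.4561e+01, -2.7432e+01,  6.5000e-02,  1.9000e-02,
       -0.0000e+00]), 'ee_pos': array([242.473, 575.536, 240.989]), 'orientation': array([-6.220e-01, -3.079e+00,  2.000e-03]), 'ft_force': array([ 0.037,  0.903, -0.122]), 'moment': array([-0.004,  0.028, -0.038]), 'grasp_force': np.float64(0.0), 'width': np.float64(87.403)}
[[-0.922  0.388 -0.001]
 [ 0.388  0.922 -0.001]
 [ 0.    -0.001 -1.   ]]
```

View pics/top1.png

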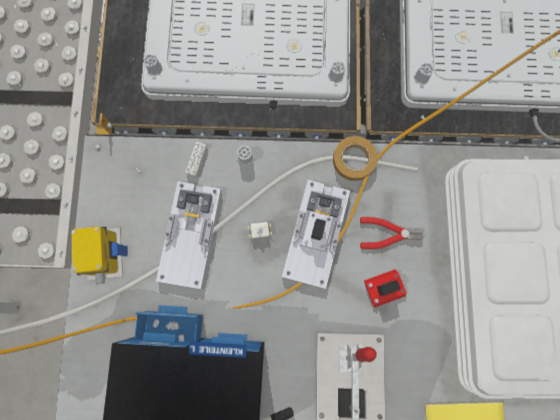

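View pics/sc1.png

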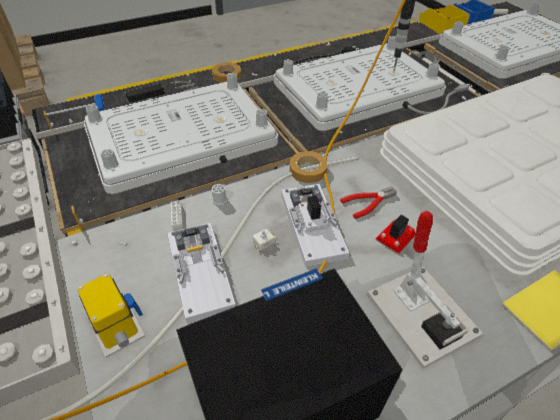

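The plate (aluminium with a black lug) sits in the right dock at top (318,230). The left dock at (190,235) is empty. The red block with a black lug at (385,288) has the plate's shape but the wrong colour, so it is a look-alike. I'll confirm with an enlarged crop.

Run:
```python
from h import *
d=load('top1.png');f=d['frame'][:,:,::-1]
cv2.imwrite('pics/crop1.png',cv2.resize(f[170:310,150:350],None,fx=4,fy=4,interpolation=cv2.INTER_CUBIC))
for p in [(0,0,0),(500,0,0),(500,-200,0)]: print(w2px(d,p))
```

```text
(np.float64(244.13905280305866), np.float64(571.1886811957148))
(np.float64(253.89855213645563), np.float64(289.9660079695434))
(np.float64(353.8797300225185), np.float64(292.4621713293565))
```

View pics/crop1.png

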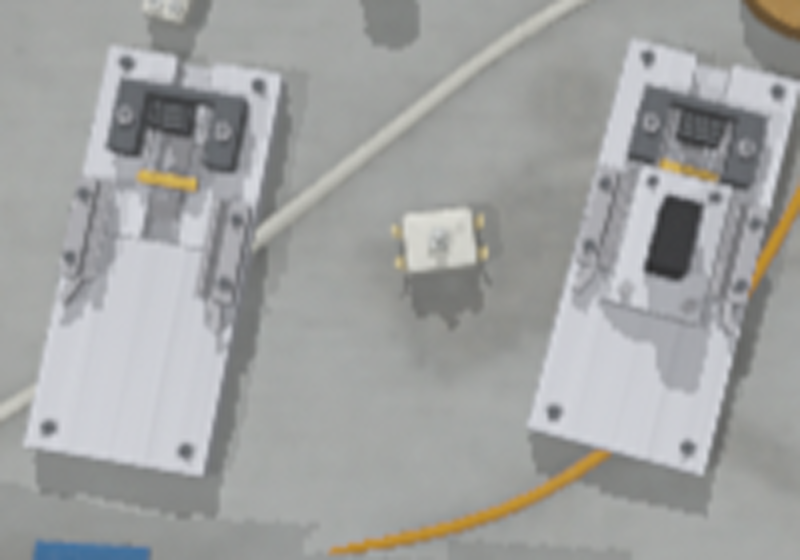

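The crop shows the aluminium plate with its black lug, at crop (675,238), locked in the right dock, which is dock_a. The left dock is empty. Bed corners in the crop:

| Dock | Near left | Near right | Far left | Far right |
|---|---|---|---|---|
| B (left) | (27,445) | (205,473) | (112,47) | (281,72) |
| A (right) | (529,428) | (703,473) | (633,38) | (800,82) |

```bash
cat >> h.py <<'E'
def fit(P,Q):  # P local 2d, Q world 2d -> x,y,yaw
    P=np.array(P,float);Q=np.array(Q,float);p=P-P.mean(0);q=Q-Q.mean(0)
    th=np.arctan2((p[:,0]*q[:,1]-p[:,1]*q[:,0]).sum(),(p*q).sum());c,s=np.cos(th),np.sin(th);R=np.array([[c,-s],[s,c]])
    t=Q.mean(0)-R@P.mean(0);return t,th,(P@R.T+t-Q).round(1)
E
python3 - <<'E'
from h import *
d=load('top1.png')
L=[(-105,45),(-105,-45),(100,45),(100,-45)]
for n,C in dict(B=[(27,445),(205,473),(112,47),(281,72)],A=[(529,428),(703,473),(633,38),(800,82)]).items():
    W=[px2w(d,150+(u+.5)/4-.5,170+(v+.5)/4-.5,20)[:2] for u,v in C]
    t,th,r=fit(L,W);print(n,t.round(1),th.round(4),r.tolist())
    R=np.array([[np.cos(th),-np.sin(th)],[np.sin(th),np.cos(th)]])
    for m,x in [('button',57),('apron',-70)]: print(m,(t+R@[x,0]).round(1))
print(px2w(d,150+675/4,170+238/4,70)[:2], px2w(d,150+675/4,170+238/4,50)[:2])
for n,p,z in [('thermo',(260,229),38),('foot',(245,153),36),('term',(197,158),20),('ring',(355,158),20)]:print(n,px2w(d,*p,z).round(0))
E
```

```text
B [610.1 132.2] -0.1357 [[-0.4, 0.7], [-1.2, -0.9], [1.5, 1.4], [0.1, -1.3]]
button [666.6 124.5]
apron [540.8 141.7]
A [ 618.7 -122.5] -0.2373 [[0.3, 0.9], [-1.2, -0.9], [0.7, 1.0], [0.2, -1.0]]
button [ 674.1 -135.9]
apron [ 550.7 -106.1]
[ 615.03467755 -122.05440286] [ 617.98536096 -123.87228305]
thermo [618. -10.  38.]
foot [773.  26.  36.]
term [764. 125.  20.]
ring [ 773. -200.   20.]
```

```bash
cat >> h.py <<'E'
def turn(th): # tool-frame rotvec to make tool z down, tool x at angle th
    R=cv2.Rodrigues(np.array(status.get_obs()['orientation'],float))[0];c,s=np.cos(th),np.sin(th)
    return cv2.Rodrigues(R.T@np.array([[c,s,0],[s,-c,0],[0,0,-1.]]))[0].ravel()
E
python3 - <<'E'
from h import *
d=optics.get_image('wrist');print(np.array(d['hand_eye']).round(2),d['fx'])
print(totool([560,132,300]).round(1),turn(np.pi-.136).round(4))
E
```

```text
[[   0.     -0.96   -0.28   76.81]
 [   1.      0.      0.     -0.18]
 [  -0.     -0.28    0.96 -143.04]
 [   0.      0.      0.      1.  ]] 347.88146941024087
[-464.8 -285.6  -58.6] [-1.100e-03 -2.000e-04 -2.628e-01]
```

```bash
python3 -m inch '[[[-40,-20,-40,0,0,0,100],[-120,-60,-60,0,0,-0.1,100],[-350,-180,-60,0,0,-0.26,100],[-350,-180,-60,0,0,-0.26,100],[-350,-180,-60,0,0,-0.26,100],[-350,-180,-60,0,0,-0.26,100],[-350,-180,-60,0,0,-0.26,100],[-350,-180,-60,0,0,-0.26,100],[-511,-266,70,0,0,-0.263,100],[-511,-266,70,0,0,-0.263,100],[-511,-266,70,0,0,-0.263,100],[-511,-266,70,0,0,-0.263,100],[-511,-266,70,0,0,-0.263,100],[-511,-266,70,0,0,-0.263,100],[-511,-266,70,0,0,-0.263,100]]]'
python3 - <<'E'
from h import *
d=snap('wrist','wB.png');print(np.round(d['obs']['ee_pos'],1),turn(np.pi-.136).round(3))
t=np.array([610.1,132.2]);th=-.136
f=np.ascontiguousarray(d['frame'][:,:,::-1])
cv2.imwrite('pics/wBv.png',cv2.resize(f,(800,600),interpolation=cv2.INTER_CUBIC))
E
```

```text
t: 1.65
ee_pos: [609.9, 132.0, 171.0]
orientation: [-0.215, -3.133, 0.0]
ft_force: [0.2, -0.4, -0.1]
width: 87.8
grasp_force: 0.0
[609.9 132.  171. ] [ 0. -0. -0.]
```

View pics/wBv.png

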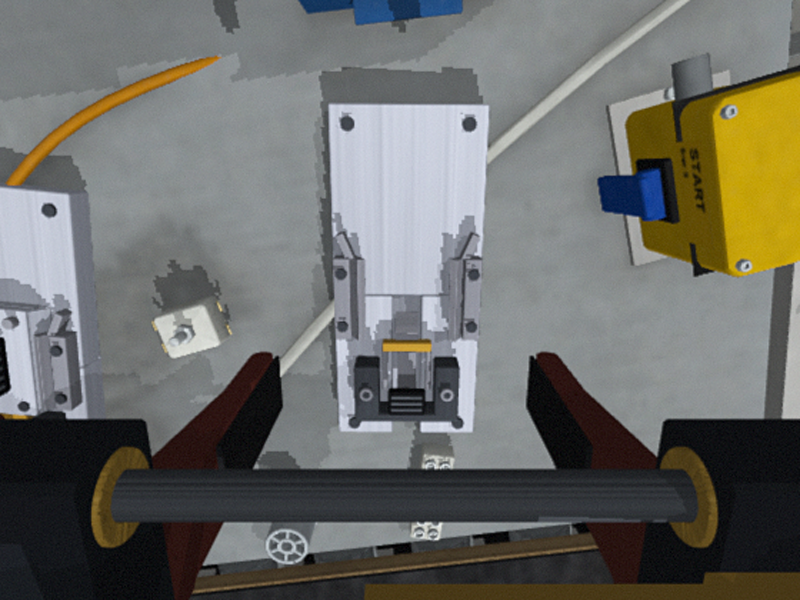

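The wrist view shows empty dock B squarely. Its bed corners in the 800x600 view are near (329,104) and (489,106), far (341,431) and (474,432). The brass plunger is at (407,346) and the button at (406,400).

Run:
```python
from h import *
d=load('wB.png');s=.7
W=lambda u,v,z:px2w(d,(u+.5)*s-.5,(v+.5)*s-.5,z)[:2]
t,th,r=fit([(-105,-45),(-105,45),(100,-45),(100,45)],[W(329,104,20),W(489,106,20),W(341,431,20),W(474,432,20)])
print(t.round(1),th.round(4),r.tolist())
R=np.array([[np.cos(th),-np.sin(th)],[np.sin(th),np.cos(th)]])
print('button',(R.T@(W(406,401,48)-t)).round(1),'rails x',[(R.T@(W(u,v,29)-t)).round(1).tolist() for u,v in [(335,260),(363,260),(451,260),(480,260),(339,338),(477,338)]])
print('apron',(t+R@[-70,0]).round(1))
print(totool([604,-117,171]).round(1),turn(np.pi-.237).round(3))
```

```text
[609.8 134.9] -0.139 [[-0.6, -0.6], [-1.1, 1.1], [1.0, -0.9], [0.7, 0.4]]
button [62.1 -1.2] rails x [[-18.7, -42.9], [-18.8, -26.5], [-19.0, 24.8], [-19.0, 41.7], [29.6, -42.1], [29.4, 42.1]]
apron [540.5 144.6]
[ -28.  -248.3    0.8] [ 0.    -0.     0.101]
```

```bash
python3 -m inch '[[[-28,-248,1,0,0,0.1,100],[-28,-248,1,0,0,0.1,100],[-28,-248,1,0,0,0.1,100],[-28,-248,1,0,0,0.1,100],[-28,-248,1,0,0,0.1,100],[-28,-248,1,0,0,0.1,0],[-28,-248,1,0,0,0.1,0],[-28,-248,1,0,0,0.1,0]]]'
python3 - <<'E'
from h import *
d=snap('wrist','wA.png')
f=d['frame'][:,:,::-1]
cv2.imwrite('pics/wAv.png',cv2.resize(f,(800,600),interpolation=cv2.INTER_CUBIC))
E
```

```text
t: 2.5
ee_pos: [604.6, -115.4, 171.4]
orientation: [0.367, 3.119, 0.0]
ft_force: [-0.8, 0.0, 0.1]
width: 67.7
grasp_force: 0.0
```

View pics/wAv.png

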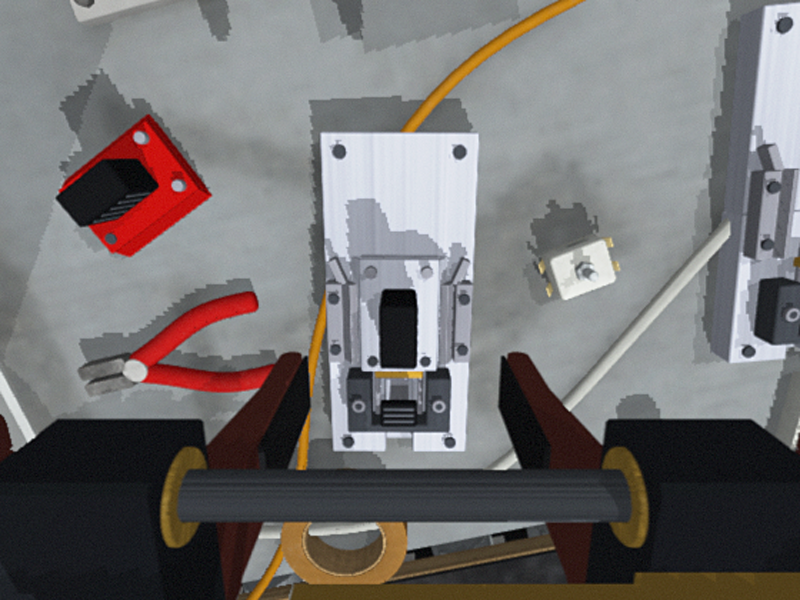

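The plate with the black lug is at (398,330) and the button at (399,412). Bed corners are (320,133), (479,132), (333,451) and (466,450). The red look-alike is at (130,185).

Run:
```python
from h import *
d=load('wA.png');s=.7
W=lambda u,v,z:px2w(d,(u+.5)*s-.5,(v+.5)*s-.5,z)[:2]
t,th,r=fit([(-105,-45),(-105,45),(100,-45),(100,45)],[W(320,133,20),W(479,132,20),W(333,451,20),W(466,450,20)])
print(t.round(1),th.round(4),r.tolist())
R=np.array([[np.cos(th),-np.sin(th)],[np.sin(th),np.cos(th)]])
print('button',[(R.T@(W(u,v,48)-t)).round(1).tolist() for u,v in[(382,401),(416,401)]],'lug',[(R.T@(W(u,v,70)-t)).round(1).tolist() for u,v in [(381,291),(416,291)]],'rails',[(R.T@(W(u,v,29)-t)).round(1).tolist() for u,v in[(326,286),(471,286)]])
b=t+R@[57,0];print('button',b.round(1))
print(totool([*b,71]).round(1),turn(np.pi+th).round(3))
```

```text
[ 618.1 -121. ] -0.2335 [[-1.0, -0.3], [-0.2, 0.3], [0.3, 0.1], [1.0, -0.1]]
button [[47.7, -10.3], [47.7, 9.9]] lug [[-25.7, -9.0], [-25.7, 8.8]] rails [[-17.8, -43.5], [-17.8, 42.5]]
button [ 673.6 -134.2]
[-71.5  -2.6 100.3] [ 0.  0. -0.]
```

```bash
python3 -m inch '[[[-35,-1,40,0,0,0,0],[-71,-3,80,0,0,0,0],[-71.5,-2.6,99,0,0,0,0],[-71.5,-2.6,99,0,0,0,0],[-71.5,-2.6,99,0,0,0,0],[-71.5,-2.6,99,0,0,0,0]]]'
python3 -m inch '[[[0,0,4,0,0,0,0],[0,0,8,0,0,0,0],[0,0,10,0,0,0,0],[0,0,12,0,0,0,0],[0,0,12.5,0,0,0,0],[0,0,12.5,0,0,0,0],[0,0,12.5,0,0,0,0]]]'
```

```text
t: 3.15
ee_pos: [673.8, -135.4, 73.4]
orientation: [0.367, 3.118, -0.0]
ft_force: [0.7, 0.2, -0.6]
width: 15.4
grasp_force: 0.0
t: 3.85
ee_pos: [673.9, -136.5, 59.5]
orientation: [0.369, 3.119, -0.0]
ft_force: [2.4, 1.7, 3.6]
width: 0.5
grasp_force: 2.1
```

```bash
python3 -m inch '[[[0,0,1,0,0,0,0],[0,0,1,0,0,0,0],[0,0,1,0,0,0,0],[0,0,1,0,0,0,0],[0,0,-15,0,0,0,0],[0,0,-35,0,0,0,0],[30,0,-60,0,0,0,60],[71,0,-75,0,0,0,60],[71,0,-75,0,0,0,60],[71,0,-75,0,0,0,60],[71,0,-75,0,0,0,60]]]'
python3 - <<'E'
from h import *
d=snap('wrist','wA2.png')
print(totool([618,-121,130]).round(1))
f=d['frame'][:,:,::-1][120:400,150:450]
cv2.imwrite('pics/wA2v.png',cv2.resize(f,None,fx=2,fy=2,interpolation=cv2.INTER_CUBIC))
E
```

```text
t: 4.95
ee_pos: [604.9, -119.9, 134.2]
orientation: [0.37, 3.12, -0.0]
ft_force: [0.1, -0.8, -0.5]
width: 37.1
grasp_force: 0.0
[-12.9   2.    3.9]
```

View pics/wA2v.png

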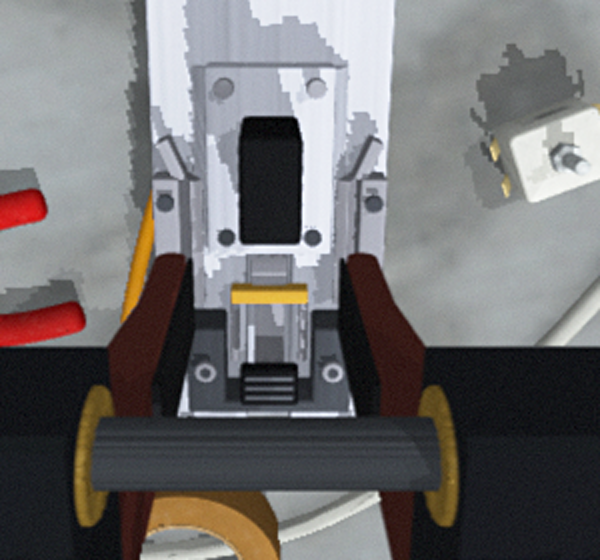

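The plate has popped back. Its trailing edge is at crop y≈65, the lug spans x 240–302 and y 118–244, and the catch is up again.

Run:
```python
from h import *
d=load('wA2.png')
W=lambda u,v,z:px2w(d,150+(u+.5)/2-.5,120+(v+.5)/2-.5,z)[:2]
t=np.array([618.1,-121.]);th=-.2345
R=np.array([[np.cos(th),-np.sin(th)],[np.sin(th),np.cos(th)]])
L=lambda u,v,z:(R.T@(W(u,v,z)-t)).round(1).tolist()
print('lug far top',L(239,244,70),L(302,244,70),'lug near base',L(243,118,34),L(300,118,34),'trail',L(204,65,20),L(345,65,20))
for x in(-10,):
  p=t+R@[x,0];print(p.round(1),totool([*p,58]).round(1),turn(np.pi+th).round(3))
```

```text
lug far top [-9.2, -10.3] [-9.2, 9.8] lug near base [-43.0, -9.8] [-43.0, 10.4] trail [-60.0, -24.4] [-60.0, 27.3]
[ 608.4 -118.7] [-3.   2.1 75.9] [-0.    -0.    -0.001]
```

```bash
python3 -m inch '[[[13,2,20,0,0,0,60],[13,2,50,0,0,0,60],[13,2,70,0,0,0,60],[13,2,76,0,0,0,60],[13,2,76,0,0,0,60],[13,2,76,0,0,0,60]]]'
python3 -m inch '[[[0,0,0,0,0,0,30],[0,0,0,0,0,0,20],[0,0,0,0,0,0,0],[0,0,0,0,0,0,0],[0,0,0,0,0,0,0],[0,0,0,0,0,0,0],[0,0,0,0,0,0,0]]]'
```

```text
t: 5.6
ee_pos: [593.0, -115.0, 58.6]
orientation: [0.37, 3.119, -0.0]
ft_force: [0.1, 0.4, 0.9]
width: 52.7
grasp_force: 0.0
t: 6.3
ee_pos: [592.3, -114.8, 58.5]
orientation: [0.369, 3.119, -0.0]
ft_force: [-1.2, 0.4, 4.5]
width: 19.6
grasp_force: 30.0
```

```bash
python3 -m inch '[[[5,0,0,0,0,0,0],[12,0,0,0,0,0,0],[20,0,0,0,0,0,0],[28,0,0,0,0,0,0],[36,0,0,0,0,0,0],[44,0,0,0,0,0,0],[52,0,0,0,0,0,0],[52,0,0,0,0,0,0],[52,0,0,0,0,0,0]]]'
```

```text
t: 7.2
ee_pos: [540.2, -102.3, 58.5]
orientation: [-0.369, -3.118, -0.0]
ft_force: [-2.0, 1.2, 9.3]
width: 19.7
grasp_force: 30.0
```

```bash
python3 -m inch '[[[0,0,-10,0,0,0,0],[0,0,-40,0,0,0,0],[0,0,-70,0,0,0,0],[0,0,-70,0,0,0,0],[0,0,-70,0,0,0,0]]]'
python3 - <<'E'
from h import *
o=status.get_obs();print(totool([530.5,145.2,110]).round(1),turn(np.pi-.138).round(4),np.round(o['ft_force'],1))
E
```

```text
t: 7.7
ee_pos: [541.0, -102.5, 128.2]
orientation: [0.37, 3.12, -0.0]
ft_force: [-0.6, 0.0, -2.3]
width: 19.6
grasp_force: 30.0
[ 68.1 238.4  18.2] [-0.      0.0001 -0.0978] [-0.6  0.  -2.3]
```

```bash
python3 -m inch '[[[8,28,0,0,0,-0.01,0],[17,60,0,0,0,-0.02,0],[28,96,0,0,0,-0.04,0],[38,132,0,0,0,-0.06,0],[48,168,0,0,0,-0.08,0],[58,204,5,0,0,-0.098,0],[65,228,10,0,0,-0.098,0],[68,238,18,0,0,-0.098,0],[68,238.4,18,0,0,-0.098,0],[68,238.4,18,0,0,-0.098,0],[68,238.4,18,0,0,-0.098,0]]]'
python3 - <<'E'
from h import *
d=snap('wrist','wB2.png');print(np.round(d['obs']['ee_pos'],1),turn(np.pi-.138).round(4))
f=d['frame'][:,:,::-1]
cv2.imwrite('pics/wB2v.png',cv2.resize(f,(800,600),interpolation=cv2.INTER_CUBIC))
E
```

```text
t: 8.8
ee_pos: [531.1, 143.9, 109.9]
orientation: [-0.218, -3.133, 0.001]
ft_force: [-0.1, -0.3, -1.9]
width: 19.9
grasp_force: 30.0
[531.1 143.9 109.9] [-0.0002 -0.0002 -0.0013]
```

View pics/wB2v.png

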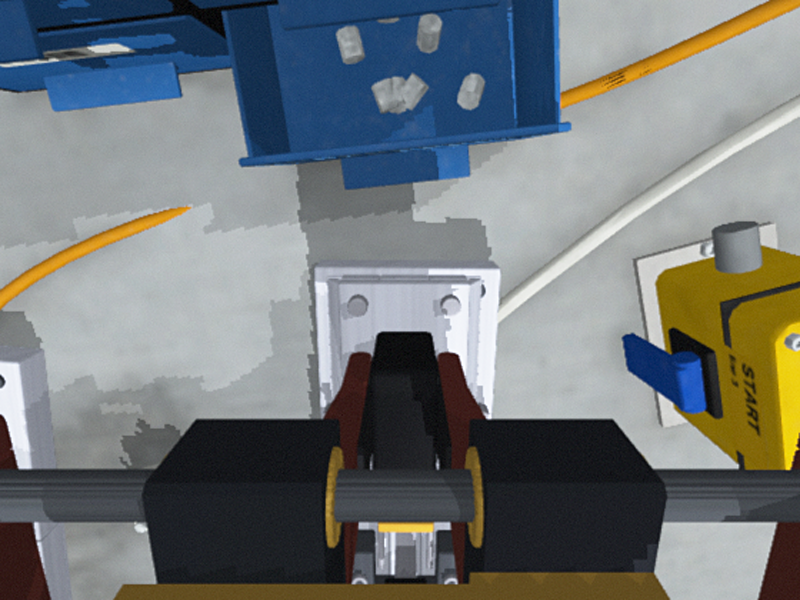

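Plate held over apron B. Its trailing edge is at y≈279 (x 328–483), the pins at (357,302) and (450,302), and the bed's near corners at (314,264) and (500,263).

Run:
```python
from h import *
d=load('wB2.png');s=.7;th=-.138
R=np.array([[np.cos(th),-np.sin(th)],[np.sin(th),np.cos(th)]]);tcp=np.array(d['obs']['ee_pos'][:2])
L=lambda u,v,z:(R.T@(px2w(d,(u+.5)*s-.5,(v+.5)*s-.5,z)[:2]-tcp)).round(1).tolist()
print('bed',L(314,264,20),L(500,263,20),'trail',L(328,279,71),L(483,279,71),'pins',L(357,302,91),L(450,302,91),'lug base',L(374,350,85),L(437,350,85))
t=np.array([609.7,134.0]);print('tcp in B',(R.T@(tcp-t)).round(1))
for x in(-72,-45):
  p=t+R@[x,0];print(x,p.round(1),totool([*p,60]).round(1))
```

```text
bed [-27.8, -42.7] [-28.3, 46.1] trail [-32.8, -28.4] [-32.8, 30.0] pins [-29.6, -15.8] [-29.6, 15.8] lug base [-9.7, -10.6] [-9.7, 12.2]
tcp in B [-79.2  -1.1]
-72 [538.4 143.9] [-7.1  1.  50.2]
-45 [565.1 140.2] [-34.1   1.   50.1]
```

```bash
python3 -m inch '[[[-2,1.1,15,0,0,0,0],[-2,1.1,30,0,0,0,0],[-2,1.1,40,0,0,0,0],[-2,1.1,46,0,0,0,0],[-2,1.1,49,0,0,0,0],[-2,1.1,50.5,0,0,0,0],[-2,1.1,50.5,0,0,0,0],[-2,1.1,50.5,0,0,0,0]]]'
```

```text
t: 9.65
ee_pos: [533.6, 146.0, 60.0]
orientation: [0.216, 3.134, 0.0]
ft_force: [-0.6, -0.5, -2.1]
width: 19.6
grasp_force: 30.0
```

```bash
python3 -m inch '[[[0,0,0.6,0,0,0,0],[0,0,1.0,0,0,0,0],[0,0,1.0,0,0,0,0],[0,0,1.0,0,0,0,0]]]'
python3 - <<'E'
from h import *
th=-.138;R=np.array([[np.cos(th),-np.sin(th)],[np.sin(th),np.cos(th)]]);o=status.get_obs()
print((R.T@(np.array(o['ee_pos'][:2])-[609.7,134.0])).round(2),R.T@np.array(o['ft_force'][:2]))
E
```

```text
t: 10.05
ee_pos: [533.4, 145.9, 58.8]
orientation: [0.216, 3.134, 0.0]
ft_force: [0.4, -0.1, -2.2]
width: 19.6
grasp_force: 30.0
[-77.24   1.26] [ 0.4175886  -0.04466249]
```

```bash
python3 -m inch '[[[0,-0.8,0.4,0,0,0,0],[-4,-0.8,0.4,0,0,0,0],[-9,-0.8,0.4,0,0,0,0],[-14,-0.8,0.4,0,0,0,0],[-18,-0.8,0.4,0,0,0,0],[-18,-0.8,0.4,0,0,0,0]]]'
cat > s.py <<'E'
from h import *
th=-.138;R=np.array([[np.cos(th),-np.sin(th)],[np.sin(th),np.cos(th)]]);o=status.get_obs()
print('dock xy',(R.T@(np.array(o['ee_pos'][:2])-[609.7,134.0])).round(2),'F',(R.T@np.array(o['ft_force'][:2])).round(1),'M',np.round(o['moment'],2),turn(np.pi-.138).round(4))
E
python3 s.py
```

```text
t: 10.65
ee_pos: [552.3, 142.6, 58.5]
orientation: [0.216, 3.132, 0.001]
ft_force: [1.2, 0.3, 3.0]
width: 20.2
grasp_force: 30.0
dock xy [-58.     0.61] F [1.2 0.5] M [-0.06 -0.09  0.01] [0.0005 0.0017 0.    ]
```

Light bed contact and no side load. I'll slide on into the rails.

```bash
python3 -m inch '[[[-3,0,0,0,0,0,0],[-6,0,0,0,0,0,0],[-9,0,0,0,0,0,0],[-12,0,0,0,0,0,0],[-12,0,0,0,0,0,0]]]'; python3 s.py
```

```text
t: 11.15
ee_pos: [563.5, 141.0, 58.5]
orientation: [0.216, 3.133, 0.0]
ft_force: [-0.1, -0.0, 4.6]
width: 19.5
grasp_force: 30.0
dock xy [-46.73   0.54] F [-0.1 -0. ] M [-0.07 -0.03  0.03] [0.0003 0.0009 0.0002]
```

```bash
python3 -m inch '[[[-3,0,0,0,0,0,0],[-6,0,0,0,0,0,0],[-10,0,0,0,0,0,0],[-14,0,0,0,0,0,0],[-18,0,0,0,0,0,0],[-18,0,0,0,0,0,0]]]'; python3 s.py
```

```text
t: 11.75
ee_pos: [581.4, 138.5, 58.5]
orientation: [0.216, 3.133, 0.0]
ft_force: [1.9, -0.5, 4.0]
width: 19.8
grasp_force: 30.0
dock xy [-28.63   0.56] F [ 1.9 -0.3] M [-0.13 -0.16  0.02] [0.0003 0.0012 0.0001]
```

```bash
for i in 1; do python3 -m inch '[[[-2,0,0,0,0,0,0],[-4,0,0,0,0,0,0],[-6,0,0,0,0,0,0],[-6,0,0,0,0,0,0]]]'; python3 s.py; python3 -m inch '[[[-2,0,0,0,0,0,0],[-4,0,0,0,0,0,0],[-6,0,0,0,0,0,0],[-6,0,0,0,0,0,0]]]'; python3 s.py; done
```

```text
t: 12.15
ee_pos: [586.7, 137.7, 58.5]
orientation: [0.216, 3.134, 0.0]
ft_force: [-0.3, -0.9, 5.8]
width: 19.5
grasp_force: 30.0
dock xy [-23.28   0.54] F [-0.2 -0.9] M [-0.07  0.08  0.07] [0.0001 0.0003 0.0002]
t: 12.55
ee_pos: [592.7, 136.9, 58.6]
orientation: [0.216, 3.134, 0.0]
ft_force: [-0.6, -0.4, 5.3]
width: 19.5
grasp_force: 30.0
dock xy [-17.29   0.56] F [-0.5 -0.4] M [-0.04  0.05 -0.04] [0.0001 0.0003 0.0002]
```

```bash
python3 -m inch '[[[-2,0,0,0,0,0,0],[-4,0,0,0,0,0,0],[-4,0,0,0,0,0,0]]]'; python3 s.py; python3 -m inch '[[[-2,0,0,0,0,0,0],[-4,0,0,0,0,0,0],[-4,0,0,0,0,0,0]]]'; python3 s.py;  python3 -m inch '[[[-1,0,0,0,0,0,0],[-2,0,0,0,0,0,0],[-2,0,0,0,0,0,0]]]'; python3 s.py
```

```text
t: 12.85
ee_pos: [596.1, 136.4, 58.5]
orientation: [-0.216, -3.133, 0.0]
ft_force: [-2.0, 0.0, 7.6]
width: 20.1
grasp_force: 30.0
dock xy [-13.81   0.49] F [-1.9 -0.3] M [ 0.07  0.28 -0.06] [-0.0001 -0.0008  0.0002]
t: 13.15
ee_pos: [599.8, 135.8, 58.6]
orientation: [-0.216, -3.133, 0.0]
ft_force: [-3.9, 0.6, 8.2]
width: 19.8
grasp_force: 30.0
dock xy [-10.04   0.46] F [-3.9  0. ] M [ 0.04  0.41 -0.  ] [-0.0002 -0.0012  0.0002]
t: 13.45
ee_pos: [601.3, 135.6, 58.6]
orientation: [-0.216, -3.132, 0.0]
ft_force: [-4.1, 1.1, 10.3]
width: 19.8
grasp_force: 30.0
dock xy [-8.5   0.43] F [-4.2  0.5] M [0.12 0.6  0.02] [-0.0003 -0.0021  0.0001]
```

```bash
python3 -m inch '[[[-1,0,0,0,0,0,0],[-2,0,0,0,0,0,0],[-3,0,0,0,0,0,0],[-3,0,0,0,0,0,0]]]'; python3 s.py; python3 -m inch '[[[-1,0,0,0,0,0,0],[-2,0,0,0,0,0,0],[-3,0,0,0,0,0,0],[-3,0,0,0,0,0,0]]]'; python3 s.py;  python3 -m inch '[[[-1,0,0,0,0,0,0],[-2,0,0,0,0,0,0],[-2,0,0,0,0,0,0]]]'; python3 s.py
```

```text
t: 13.85
ee_pos: [605.3, 135.1, 58.5]
orientation: [-0.216, -3.134, -0.0]
ft_force: [-0.8, -1.0, 6.3]
width: 20.1
grasp_force: 30.0
dock xy [-4.49  0.54] F [-0.7 -1.1] M [-0.02  0.16 -0.01] [ 0.0001 -0.      0.0002]
t: 14.25
ee_pos: [607.2, 134.9, 58.6]
orientation: [-0.216, -3.132, 0.0]
ft_force: [-5.2, 1.0, 9.8]
width: 20.1
grasp_force: 30.0
dock xy [-2.58  0.54] F [-5.3  0.3] M [ 0.23  0.76 -0.04] [-0.0002 -0.0022  0.0001]
t: 14.55
ee_pos: [608.9, 134.6, 58.6]
orientation: [-0.216, -3.131, 0.0]
ft_force: [-5.7, 0.8, 10.5]
width: 19.5
grasp_force: 30.0
dock xy [-0.84  0.53] F [-5.8  0. ] M [ 0.2   0.86 -0.1 ] [-0.0003 -0.0027  0.0001]
```

```bash
for k in 1; do python3 -m inch '[[[-1,0,0,0,0,0,0],[-2,0,0,0,0,0,0],[-2,0,0,0,0,0,0]]]'|grep -v orie; python3 s.py; python3 -m inch '[[[-1,0,0,0,0,0,0],[-2,0,0,0,0,0,0],[-2,0,0,0,0,0,0]]]'; python3 s.py;  python3 -m inch '[[[-1,0,0,0,0,0,0],[-1.5,0,0,0,0,0,0],[-1.5,0,0,0,0,0,0]]]'; python3 s.py; done
```

```text
t: 14.85
ee_pos: [610.7, 134.4, 58.6]
ft_force: [-7.9, 2.3, 11.0]
width: 20.1
grasp_force: 30.0
dock xy [0.98 0.53] F [-8.2  1.2] M [ 0.28  0.96 -0.05] [-0.0004 -0.0031  0.    ]
t: 15.15
ee_pos: [612.5, 134.1, 58.6]
orientation: [-0.216, -3.131, 0.0]
ft_force: [-7.1, 2.0, 12.5]
width: 19.8
grasp_force: 30.0
dock xy [2.78 0.52] F [-7.3  1. ] M [ 0.29  1.02 -0.04] [-0.0004 -0.0035  0.    ]
t: 15.45
ee_pos: [613.8, 133.9, 58.6]
orientation: [-0.216, -3.13, 0.0]
ft_force: [-8.6, 1.9, 13.0]
width: 20.1
grasp_force: 30.0
dock xy [4.08 0.49] F [-8.8  0.7] M [ 0.35  1.24 -0.03] [-0.0005 -0.0039  0.    ]
```

```bash
python3 -m inch '[[[-0.5,0,0,0,0,0,0],[-1,0,0,0,0,0,0],[-1,0,0,0,0,0,0]]]'>/dev/null; python3 s.py; python3 -m inch '[[[-0.5,0,0,0,0,0,0],[-1,0,0,0,0,0,0],[-1,0,0,0,0,0,0]]]'>/dev/null; python3 s.py;  python3 -m inch '[[[-0.5,0,0,0,0,0,0],[-1,0,0,0,0,0,0],[-1,0,0,0,0,0,0]]]'; python3 s.py
```

```text
dock xy [4.94 0.49] F [-8.5  0.5] M [ 0.31  1.28 -0.01] [-0.0005 -0.0041 -0.    ]
dock xy [5.87 0.5 ] F [-9.2  0.5] M [ 0.36  1.32 -0.03] [-0.0005 -0.0042 -0.    ]
t: 16.35
ee_pos: [616.5, 133.6, 58.6]
orientation: [-0.216, -3.13, 0.0]
ft_force: [-9.6, 1.5, 14.1]
width: 19.6
grasp_force: 30.0
dock xy [6.83 0.5 ] F [-9.7  0.2] M [ 0.33  1.43 -0.16] [-0.0005 -0.0044  0.    ]
```

```bash
python3 -m inch '[[[-0.5,0,0,0,0,0,0],[-0.8,0,0,0,0,0,0],[-0.8,0,0,0,0,0,0]]]'>/dev/null; python3 s.py; python3 -m inch '[[[-0.5,0,0,0,0,0,0],[-0.8,0,0,0,0,0,0],[-0.8,0,0,0,0,0,0]]]'>/dev/null; python3 s.py
```

```text
dock xy [7.46 0.49] F [-10.4   0.1] M [ 0.4   1.46 -0.04] [-0.0006 -0.0047 -0.0001]
dock xy [8.17 0.48] F [-9.3  0.7] M [ 0.41  1.46 -0.09] [-0.0006 -0.0049 -0.    ]
```

```bash
for i in 1; do python3 -m inch '[[[-0.4,0,0,0,0,0,0],[-0.8,0,0,0,0,0,0],[-0.8,0,0,0,0,0,0]]]'>/dev/null; python3 s.py; python3 -m inch '[[[-0.4,0,0,0,0,0,0],[-0.8,0,0,0,0,0,0],[-0.8,0,0,0,0,0,0]]]'>/dev/null; python3 s.py; done
```

```text
dock xy [8.85 0.47] F [-10.7   0.7] M [ 0.42  1.6  -0.09] [-0.0007 -0.0051 -0.0001]
dock xy [8.94 0.52] F [-13.4   1. ] M [ 0.56  1.98 -0.01] [-0.0009 -0.0066 -0.0001]
```

The force rose without further travel, so the plate is at the cheeks, past the lock. I'll ease back while still holding to check that the catch carries it.

```bash
python3 -m inch '[[[1,0,0,0,0,0,0],[2,0,0,0,0,0,0],[2,0,0,0,0,0,0]]]'>/dev/null; python3 s.py; python3 -m inch '[[[0.8,0,0,0,0,0,0],[1.5,0,0,0,0,0,0],[1.5,0,0,0,0,0,0]]]'>/dev/null; python3 s.py; python3 -m inch '[[[0.5,0,0,0,0,0,0],[1,0,0,0,0,0,0],[1,0,0,0,0,0,0]]]'>/dev/null; python3 s.py
```

```text
dock xy [8.76 0.51] F [-6.  -0.8] M [ 0.17  0.86 -0.06] [-0.0003 -0.0026  0.0001]
dock xy [7.87 0.51] F [-4.4 -0.5] M [ 0.1   0.53 -0.05] [-0.0002 -0.0015  0.0001]
dock xy [7.01 0.54] F [-3.7 -0. ] M [ 0.13  0.4  -0.06] [-0.0001 -0.0012  0.0001]
```

```bash
python3 -m inch '[[[0.5,0,0,0,0,0,0],[1,0,0,0,0,0,0],[1,0,0,0,0,0,0]]]'>/dev/null; python3 s.py; python3 -m inch '[[[0.5,0,0,0,0,0,0],[1,0,0,0,0,0,0],[1,0,0,0,0,0,0]]]'>/dev/null; python3 s.py
```

```text
dock xy [6.28 0.55] F [-3.1 -0.5] M [ 0.06  0.31 -0.07] [-0.     -0.0007  0.0001]
dock xy [6.2  0.56] F [ 2.1 -0.3] M [-0.05 -0.06 -0.04] [0.0002 0.0009 0.0002]
```

The catch holds: position stays at 6.2 mm and the force now pulls the other way. I'll release, lift straight up and look.

```bash
python3 -m inch '[[[-0.5,0,0,0,0,0,40],[-0.5,0,0,0,0,0,60],[-0.5,0,0,0,0,0,60],[-0.5,0,0,0,0,0,60],[0,0,-20,0,0,0,60],[0,0,-50,0,0,0,60],[0,0,-90,0,0,0,60],[20,0,-110,0,0,0,60],[20,0,-110,0,0,0,60],[20,0,-110,0,0,0,60]]]'
python3 - <<'E'
from h import *
d=snap('wrist','wB3.png')
f=d['frame'][:,:,::-1]
cv2.imwrite('pics/wB3v.png',cv2.resize(f,(800,600),interpolation=cv2.INTER_CUBIC))
E
```

```text
t: 20.05
ee_pos: [595.7, 136.4, 168.3]
orientation: [0.216, 3.134, 0.0]
ft_force: [0.8, -0.8, -0.4]
width: 52.9
grasp_force: 0.0
```

View pics/wB3v.png

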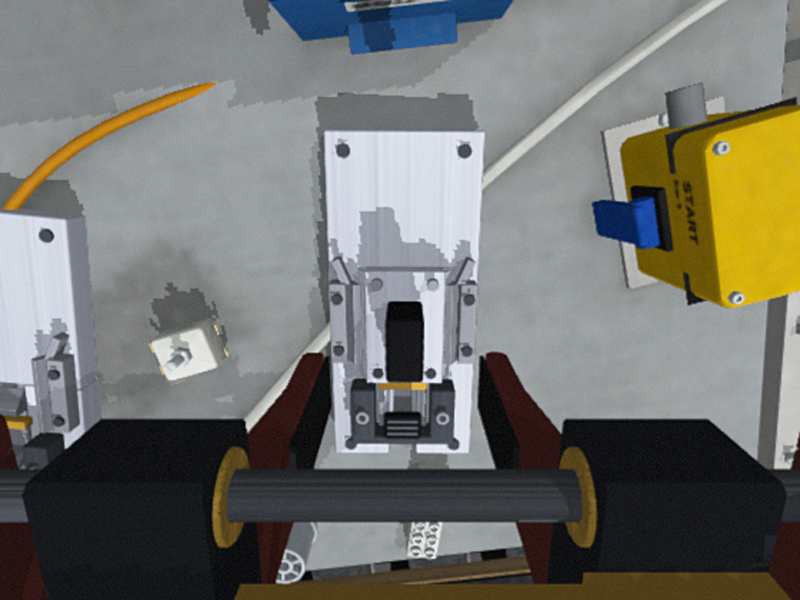

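The plate sits fully home in dock B: its leading edge at y≈382 is against the plunger and its trailing edge is at y≈268. The gripper is clear and the bystanders in view haven't moved.

```bash
python3 -c "
from workcell import ctrl;print(ctrl.close_job())"
```

```text
the job is handed in; nothing more can be done
None
```

The plate is out of dock A and locked in dock B: the catch held it against a pull-back test and after release, and the job was handed in at about 20 s of the 67 s allowed.

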